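# Shut and lock the child-safe hatch of the laundry tablet box

## Task

The laundry is in the machine: make the tablet box on the worktop child-safe again. With a fingertip hold its spring catch down, slide the open hatch over it, and push the hatch gently until it is fully shut and the catch has sprung up behind it; then let go. Only press and push: do not pick up or shove the box, do not force the hatch while the catch blocks it, and leave the other things on the worktop where they stand.

Things in the scene. Friction and masses are not known exactly. Their poses are not given: they have to be found in the camera images.
- tablet_box: Laundry tablet box 230 x 120 mm, clear tub, white lid, loose (2 kg; a push of some 10 N slides it). Origin: centre of underside; x along the box, the way the hatch closes; z up. The lid's flat deck is 74 mm above the origin; white rails on the long sides and the end stop rise 13.5 mm above the deck. The mouth (58 x 84 mm, tablets in view) is near the +x end, the catch is centred at x = -64 mm.
- hatch (a joint): Hatch travel along the box's +x, m: 0 = fully open, 0.062 = fully shut at the end stop; starts at 0 to 0.003. Friction about 1.5 N, no spring: stays where it is left. While up, the catch blocks it at 0.004. From 0.058 on the catch springs up behind it and locks it.
- hatch_plate: Sliding hatch: grey plate 136 x 97 x 5 mm in the rails, underside 5 mm and top 10 mm above the deck. Origin: middle of its rear (-x) edge, at deck height; axes as the box. From the rear: cross bar 14 mm long, finger opening 46 mm long (x = 14 to 60 mm) and 60 mm wide, thumb ridge, then the closed part that covers the mouth.
- hatch_ridge (a point): Middle of the rear (-x) face of the thumb ridge, the front end of the finger opening: upright rib 6 mm thick, 74 mm wide, rising from the plate to 26 mm above the deck; this point is 15.5 mm above the deck. A finger inside the opening pushes this face to the box's +x.
- catch (a joint): Spring catch, how far it is pressed, m: 0 = up, 0.011 = fully down (top flush with the deck). 3 N starts it, 8 N holds it fully down. From about 0.006 on its top is below the hatch, whose cross bar can then slide over it; while the bar is above it, the bar keeps it down.
- catch_button: The catch's head: white oblong button 40 mm (along the box) x 22 mm, in the hatch's finger opening at the start, 11 mm proud of the deck (1 mm above the plate's top). Origin: on its axis, at deck height when up; it moves only up and down in the box.
- catch_top (a point): Centre of the catch's top face, 11 mm above the deck when up. At the start it lies 22 to 25 mm to the rear (-x) of the ridge's rear face.
- salt: Salt shaker, 41 mm across, 85 mm tall, origin under its centre; bystander beside the box.
- pepper: Pepper shaker, 41 mm across, 85 mm tall, origin under its centre; bystander beside the box.
- mug: Green and white mug, 78 x 116 x 101 mm, origin under its middle; bystander.
- spoon: Spoon lying flat, 190 mm long; bystander.
- soap_pump: Brown soap bottle with a pump, 175 mm tall; bystander.
- matches: Matchbox lying flat, 36 x 53 x 15 mm; bystander.

How it is judged (in metres and radians):
On the way, in this order (a step that is already met when the one before it is completed fails the run):
1. a fingertip holds the catch down below the hatch (value of joint catch above 0.0055 m and contact force between catch_button and the fingers above 1 N and value of joint hatch below 0.03 m), for 0.1 s.
2. the hatch has slid over the catch and covers it (value of joint hatch above 0.035 m).
At the end, for the whole second after the job is handed in: The hatch stands at 57.5 mm or more of its 62 mm travel, the catch is up behind it (pressed less than 2 mm), and the box rests on the worktop within 40 mm of where it stood (value of joint hatch above 0.0575 m and value of joint catch below 0.002 m and height (world z) of tablet_box below 0.005 m and distance of tablet_box from where it was at the start of the episode below 0.04 m and linear speed of tablet_box below 0.01 m/s); the robot touches nothing.
It fails at once if the box is lifted or tipped (height (world z) of tablet_box above 0.012 m or angle between tablet_box's own z axis and vertical above 0.1 rad).
It fails at once if the box is shoved or carried more than 40 mm (distance of tablet_box from where it was at the start of the episode above 0.04 m).
It fails at once if the hatch is forced or squeezed with more than 30 N (contact force between hatch_plate and the fingers above 30 N).
It fails at once if a bystander is moved more than 30 mm (distance of any of salt, pepper, mug, spoon, soap_pump, matches from where it was at the start of the episode above 0.03 m).
It also fails if it takes over 35 s, if anything falls off the work surface, if the arm or the gripper's body presses on something with over 40 N, if the wrist force passes 120 N, or if a joint passes its speed limit or range.

## Robot

A 6-joint arm with a two-finger parallel gripper is mounted at the origin on a cart in front of the work surface, level with it; the furniture and walls round the work are solid. World frame = base frame: x ahead of the robot, y to its left, z up, the work surface at z = 0. Lengths are in m, angles in degrees, forces in N, time in s.
With the tool pointing down it reaches from about 0.275 to 0.85 m from the base axis. Payload 5.2 kg.
Tool frame: the origin (TCP) lies at the centre of the arm's flange, where the gripper is bolted on; the fingertips stand 173 mm ahead of it and the grasp point (between the pads) lies 155 mm ahead of it; z points along the fingers, y is the line along which they close (so a half turn about z gives the same grasp; the last joint's range is limited). The gripper opens to 85 mm and grips with 20 to 120 N. Pads are 22 mm wide; open, the fingers measure 114 mm over their backs; the gripper's body (76 mm by 85 mm) begins 54 mm behind the grasp point. The pads swing forward as they close: fully open they stand 13 mm farther back than shut.
Start: joints at [60.459, 14.817, 87.949, -0, 77.235, -11.62], TCP at [0.169, 0.523, 0.405] pointing down, gripper open.
Joint ranges: [-179.93, 179.93], [-52.35, 119.4], [10.71, 147.94], [-69.91, 249.91], [12.55, 155.21], [-178.61, 178.61]. Speed limits (degrees/s): [147.25, 147.25, 180, 180, 180, 180].

## Interface

Orientations are given as a 3x3 rotation matrix whose columns are the frame's x, y, z axes.
In Python, from plant import env gives the robot as it stands.
- The arm moves only by the tool inch_along, called after ">>>" in YAML: its name, and indented under it one key for each argument. Schema: {"type":"object","properties":{"motion":{"type":"array","items":{"type":"object","properties":{"tx":{"type":"number"},"ty":{"type":"number"},"tz":{"type":"number"},"yaw":{"type":"number"},"jaw":{"type":"number"}},"additionalProperties":false,"required":["jaw"]},"minItems":1,"maxItems":10},"grip_force":{"type":"number"},"only":{"type":"string"},"quiet":{"type":"boolean"},"lines":{"type":"string"}},"required":["motion"],"additionalProperties":false}. motion is a list of rows, 1 to 10 of them, each an object with the fields tx, ty, tz (the shift in shares of the most that a row can go, 1 being 62.5 mm), yaw (a turn about the tool's z in normalised numbers (1 is 60 degrees)), jaw (the opening from 0.0 (shut) to 1.0 (fully open)); a field left out counts as zero (the opening has to be given); each row shifts and turns the commanded pose from where the row before left it, along the tool's axes as they then stand; what a row does not reach is not made up. A row lasts 1/8 s, in which the tool goes at most 0.0625 m and 10.7 degrees, less where a joint would pass 70% of its speed; a pose out of reach is approached as far as the arm can. The fingers move at their own pace and stop on an object; grip_force is the grip in N (left out, the last holds). Time passes only in rows, so rows that do not move let the fingers close. The tool returns the time, the measured TCP pose, the force, the opening and the grip force at its end. only (a regular expression) keeps the lines of the reply that match it, lines (a string "A,B") keeps lines A to B, and quiet returns only ok. Shift and turn numbers lie between -1 and 1, and a call with a number outside is refused. Input that does not fit is refused with a message, and nothing moves.
- env.observe(): the state, without advancing time (a new reading comes with each control period).
- env.grab_frame(name): name is "side" or "top"; returns the picture (400x640x3 uint8, red, green, blue); there is no depth.
- env.get_calibration(name): a dict with "vfov" (degrees; the focal length in pixels is half the picture's height over the tangent of half this angle, whatever the lens; pixels are square), "cx", "cy" (the principal point, pixels), "k1" (the pictures are not rectified: a ray, as slopes to the right and down, at radius r is drawn at 1 + k1 r^2 times it, then the intrinsics apply), "pose" (4x4, takes a point from camera to world coordinates). Camera axes: x right, y down, z forward; pixel columns grow to the right and rows downward; lengths in m; the calibration is good to about 2 mm. A picture is of the moment at which its call begins. get_calibration takes no time and is no camera call.
- env.close_job(): hands the job in; it is judged then, once.
The state is a dict: "clock": time; "q": joint angles; "joint_vel": joint speeds; "joint_efforts": joint torques, N m; "position": TCP position; "orientation": TCP orientation; "contact_force": force on the tool from outside, world axes, zero at the start; "wrist_torque": the same for the moment, N m; "finger_gap": opening from 0.0 (shut) to 1.0 (fully open); "finger_force": force on a finger pad.
Only numpy, scipy, OpenCV 4.12 (cv2) and the standard library are available. Lean on these libraries where they do the work, as an engineer would, in place of code of your own. Each camera call takes 0.05 s, during which the arm holds its last target. There are 200 camera calls.

## Working session

There is one attempt and no reset: what is moved stays moved. The work goes in short steps, Python scripts to look and compute and a tool call to move; the robot and the scene stay as the last step left them, time stands still between calls to the robot, and variables do not carry over. Pictures are saved under pics/ and viewed, at most 10 in all, crops included, and the job is handed in when it is done.

```bash
ls; mkdir -p pics; python3 - <<'E'
from plant import env
import cv2
for n in("side","top"):
    f=env.grab_frame(n); cv2.imwrite(f"pics/{n}0.png",f[:,:,::-1]); c=env.get_calibration(n); print(n,c)
s=env.observe(); print(s['position'],s['orientation'],s['clock'])
E
```

```text
pics
plant.py
side {'vfov': 51.72751276536287, 'cx': 316.0461308562419, 'cy': 193.83804144782692, 'k1': 0.014756845529815188, 'pose': array([[-0.85586201, -0.45774743,  0.24076444,  0.18352834],
       [-0.51719804,  0.75974423, -0.39407473,  0.67532562],
       [-0.0025327 , -0.46179649, -0.88698229,  1.38347458],
       [ 0.        ,  0.        ,  0.        ,  1.        ]])}
top {'vfov': 47.37216651907963, 'cx': 320.03606375754896, 'cy': 203.98211510917704, 'k1': -0.007521784125076412, 'pose': array([[ 0.00956297, -0.99717689,  0.07447681,  0.40460886],
       [-0.99994889, -0.00978068, -0.00255898,  0.06939955],
       [ 0.00328019, -0.07444854, -0.99721946,  1.58184653],
       [ 0.        ,  0.        ,  0.        ,  1.        ]])}
[0.1691307  0.52316258 0.40394382] [[-9.51468777e-01  3.07744166e-01 -8.33147670e-04]
 [ 3.07745095e-01  9.51467753e-01 -1.43904766e-03]
 [ 3.49854622e-04 -1.62560602e-03 -9.99998618e-01]] 0.1
```

View pics/side0.png

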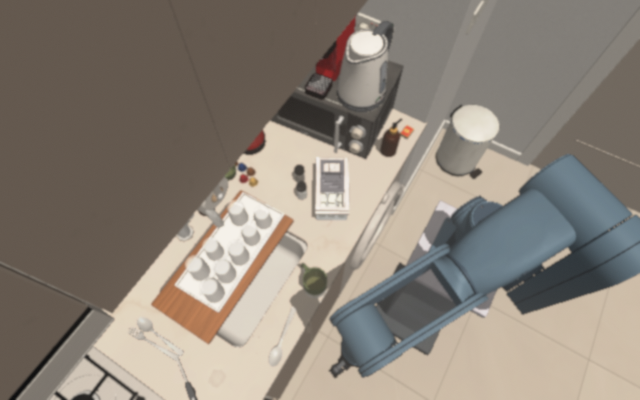

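View pics/top0.png

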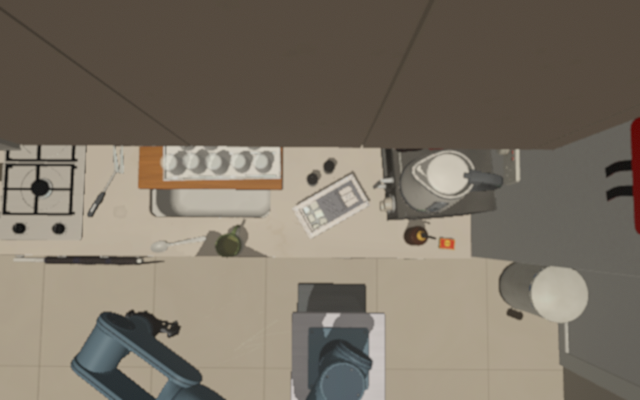

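The side view shows the box near (332,187), with its grey hatch at the upper end. In the top view it is near (332,205), tilted, with the mouth showing tablets at the left. I'll zoom both next.

```bash
python3 - <<'E'
import cv2,numpy as np
a=cv2.imread('pics/top0.png')[165:245,285:380]; b=cv2.imread('pics/side0.png')[150:225,300:365]
a=cv2.resize(a,None,fx=4.2,fy=4.2,interpolation=cv2.INTER_CUBIC); b=cv2.resize(b,None,fx=6,fy=6,interpolation=cv2.INTER_CUBIC)
h=max(a.shape[0],b.shape[0]); o=np.zeros((h,a.shape[1]+b.shape[1],3),np.uint8); o[:a.shape[0],:a.shape[1]]=a;o[:b.shape[0],a.shape[1]:]=b
cv2.imwrite('pics/z.png',o);print(o.shape,a.shape)
E
```

```text
(450, 789, 3) (336, 399, 3)
```

View pics/z.png

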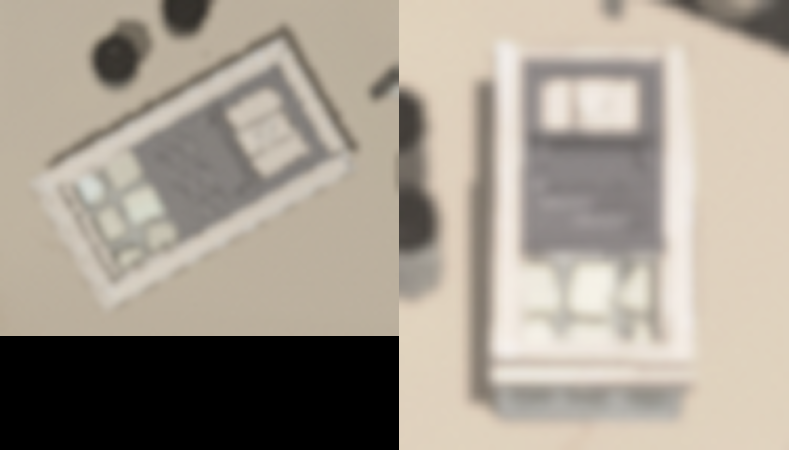

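The zoom confirms the layout. In the top crop, box +x points lower-left (towards the tablets), and the button is inside the grey plate's opening at top right.

```bash
cat > h.py <<'E'
import cv2,numpy as np
from plant import env
def rays(n,p):
    c=env.get_calibration(n); f=200/np.tan(np.radians(c['vfov']/2))
    K=np.array([[f,0,c['cx']],[0,f,c['cy']],[0,0,1]]); 
    u=cv2.undistortPoints(np.float64(p).reshape(-1,1,2),K,np.array([c['k1'],0,0,0,0]))[:,0]
    return c['pose'][:3,3],np.c_[u,np.ones(len(u))]@c['pose'][:3,:3].T
def plane(n,p,z):
    o,d=rays(n,p); return (o+d*((z-o[2])/d[:,2])[:,None])
def tri(a,b):
    (o1,d1),(o2,d2)=rays('top',[a]),rays('side',[b]); d1,d2=d1[0],d2[0]
    s=np.linalg.lstsq(np.c_[d1,-d2],o2-o1,rcond=None)[0]
    p,q=o1+s[0]*d1,o2+s[1]*d2; return (p+q)/2,np.linalg.norm(p-q)
E
python3 - <<'E'
from h import *
C={}
for n,(x0,y0,x1,y1) in dict(top=(285,165,380,245),side=(313,153,352,200)).items():
    g=cv2.imread(f'pics/{n}0.png'); hsv=cv2.cvtColor(g,cv2.COLOR_BGR2HSV)
    print(n,[hsv[p] for p in ([(208,330),(205,335)] if n=='top' else [(188,330),(164,332)])])
    m=cv2.inRange(hsv,(0,0,70),(179,45,150)); k=np.zeros_like(m);k[y0:y1,x0:x1]=m[y0:y1,x0:x1]
    cs=sorted(cv2.findContours(k,cv2.RETR_EXTERNAL,cv2.CHAIN_APPROX_NONE)[0],key=cv2.contourArea)[-2:]
    for c in cs: print('area',cv2.contourArea(c),cv2.boundingRect(c))
    P=plane(n,cs[-1][:,0],.084); r=cv2.minAreaRect((P[:,:2]*1000).astype(np.float32)); print(r)
    C[n]=cv2.boxPoints(cv2.minAreaRect(cs[-1])); print(C[n])
    # white lid outline
    v=cv2.inRange(hsv,(0,0,0),(179,255,255))
    l=cv2.resize(k[y0:y1,x0:x1],None,fx=4,fy=4,interpolation=0); cv2.imwrite(f'pics/m_{n}.png',l)
a,b=cv2.imread('pics/m_top.png'),cv2.imread('pics/m_side.png');o=np.zeros((330,560,3),np.uint8);o[:a.shape[0],:a.shape[1]]=a;o[:b.shape[0],390:390+b.shape[1]]=b;cv2.imwrite('pics/m.png',o)
# hand-read points from zoom (crop px -> image): plate corners, button centre
T=lambda u,v:(285+(u+.5)/4.2-.5,165+(v+.5)/4.2-.5); S=lambda u,v:(300+(u-399+.5)/6-.5,150+(v+.5)/6-.5)
pts={'button':(T(270,134),S(593,106)),'plate rear A(right low top)':(T(328,148),S(522,62)),'plate rear B':(T(278,66),S(664,62)),
'rail rear outer A':(T(352,165),S(690,48)),'rail rear outer B':(T(287,28),S(498,42)),'front A':(T(108,308),S(693,362)),'front B':(T(36,182),S(492,358))}
for k,(a,b) in pts.items():
    p,e=tri(a,b); print(k,p.round(4),round(e,4),plane('top',[a],.0845)[0].round(4),plane('side',[b],.0845)[0].round(4))
E
```

```text
top [array([ 11,  15, 135], dtype=uint8), array([ 15,  16, 130], dtype=uint8)]
area 84.5 (297, 172, 73, 32)
area 945.5 (317, 181, 46, 41)
((526.8637084960938, 2.5936279296875), (82.69624328613281, 134.965087890625), 30.400400161743164)
[[315.1846  200.32307]
 [350.6154  180.07692]
 [363.04617 201.83076]
 [327.6154  222.07692]]
side [array([  0,  11, 145], dtype=uint8), array([ 16,  19, 234], dtype=uint8)]
area 33.5 (313, 164, 2, 36)
area 380.5 (321, 161, 22, 31)
((526.7377319335938, 5.52685546875), (76.63585662841797, 127.62146759033203), 29.4876651763916)
[[321. 161.]
 [342. 161.]
 [342. 191.]
 [321. 191.]]
button [ 0.5436 -0.0294  0.0791] 0.0022 [ 0.542  -0.0294  0.0845] [ 0.5431 -0.0261  0.0845]
plate rear A(right low top) [ 0.5678 -0.0589  0.0649] 0.0782 [ 0.5315 -0.075   0.0845] [ 0.5966 -0.0309  0.0845]
plate rear B [ 0.5502 -0.0422  0.1297] 0.0818 [ 0.5959 -0.0355  0.0845] [ 0.5215 -0.0761  0.0845]
rail rear outer A [ 0.5162 -0.0952  0.0799] 0.005 [ 0.5183 -0.0939  0.0845] [ 0.5127 -0.0934  0.0845]
rail rear outer B [ 0.626  -0.0449  0.0662] 0.0061 [ 0.6261 -0.0424  0.0845] [ 0.6169 -0.0358  0.0845]
front A [0.405  0.0963 0.0906] 0.001 [0.4046 0.0963 0.0845] [0.4066 0.0938 0.0845]
front B [0.5039 0.1541 0.0921] 0.0041 [0.5025 0.1538 0.0845] [0.5077 0.1517 0.0845]
```

View pics/m.png

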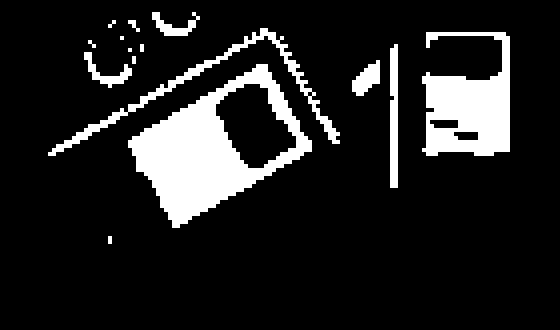

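The measurements agree with the sizes given:
- **Catch:** near (0.543, -0.027), triangulated height 0.08 m against 0.085 expected.
- **Box +x:** about 120° yaw.
- **Plate:** about 135 mm long (136 given).

I'll turn the tool first, so that tool x lies along box x, then shut the fingers and travel over.

The rows are not in the units I measure in: shifts go in shares of 62.5 mm and turns go in shares of 60 degrees. I convert before sending: 8.4 degrees / 60 = 0.14.

>>> inch_along:
  motion:
    - {"yaw":0.14, "jaw":0}
    - {"yaw":0.14, "jaw":0}
    - {"yaw":0.14, "jaw":0}
    - {"yaw":0.14, "jaw":0}
    - {"yaw":0.14, "jaw":0}
    - {"jaw":0}
  grip_force: 20

```text
clock: 0.85
position: [0.1692, 0.5232, 0.4043]
orientation: [[-0.502, 0.865, -0.0], [0.865, 0.502, -0.001], [-0.0, -0.001, -1.0]]
contact_force: [0.3, -0.2, -0.2]
finger_gap: -0.002
finger_force: 0.0
```

>>> inch_along:
  motion:
    - {"tx":-0.8, "ty":0.064, "jaw":0}
    - {"tx":-0.8, "ty":0.064, "jaw":0}
    - {"tx":-0.8, "ty":0.064, "jaw":0}
    - {"tx":-0.8, "ty":0.064, "jaw":0}
    - {"tx":-0.8, "ty":0.064, "jaw":0}
    - {"tx":-0.8, "ty":0.064, "jaw":0}
    - {"tx":-0.8, "ty":0.064, "jaw":0}
    - {"tx":-0.8, "ty":0.064, "jaw":0}
    - {"tx":-0.8, "ty":0.064, "jaw":0}
    - {"jaw":0}

```text
clock: 2.1
position: [0.4276, 0.1494, 0.4045]
orientation: [[-0.5, 0.866, 0.0], [0.866, 0.5, -0.001], [-0.001, -0.0, -1.0]]
contact_force: [-1.0, 0.8, 0.5]
finger_gap: 0.001
finger_force: 0.0
```

```bash
python3 - <<'E'
from plant import env; import numpy as np
s=env.observe();R=np.array(s['orientation']);print(R.round(3),R.T@(np.array([.542,-.0246,.285])-s['position']),s['q'],s['contact_force'],s['finger_gap'])
E
```

```text
[[-0.5    0.866  0.   ]
 [ 0.866  0.5   -0.001]
 [-0.001 -0.    -1.   ]] [-0.20779706  0.01214079  0.11970134] [ 5.12170459e+00  4.68640225e+00  1.00400774e+02 -4.69563668e-02
  7.48985651e+01 -2.48412483e+01] [-0.96815597  0.75307734  0.45424706] 0.0007658869606427251
```

Scaled: -0.05 m is -0.8, 0.04 m is 0.64.

>>> inch_along:
  motion:
    - {"tx":-0.8, "ty":0.048, "jaw":0}
    - {"tx":-0.8, "ty":0.048, "jaw":0}
    - {"tx":-0.8, "ty":0.048, "jaw":0}
    - {"tx":-0.8, "ty":0.048, "jaw":0}
    - {"tx":-0.1248, "jaw":0}
    - {"tz":0.64, "jaw":0}
    - {"tz":0.64, "jaw":0}
    - {"tz":0.56, "jaw":0}
    - {"jaw":0}
    - {"jaw":0}

```text
clock: 3.35
position: [0.5407, -0.0211, 0.291]
orientation: [[-0.503, 0.865, 0.001], [0.865, 0.503, -0.0], [-0.001, 0.001, -1.0]]
contact_force: [0.4, -0.5, 0.4]
finger_gap: 0.001
finger_force: 0.0
```

```bash
python3 - <<'E'
from h import *
s=env.observe();R=np.array(s['orientation']);print(R.T@(np.array([.542,-.0246,.285])-s['position']))
a=env.grab_frame('top')[165:245,285:380,::-1]; b=env.grab_frame('side')[150:225,300:365,::-1]
a=cv2.resize(a,None,fx=4.2,fy=4.2,interpolation=cv2.INTER_CUBIC); b=cv2.resize(b,None,fx=6,fy=6,interpolation=cv2.INTER_CUBIC)
o=np.zeros((450,789,3),np.uint8); o[:336,:399]=a;o[:,399:]=b
cv2.imwrite('pics/z2.png',o)
E
```

```text
[-0.00369776 -0.00068211  0.00601645]
```

View pics/z2.png

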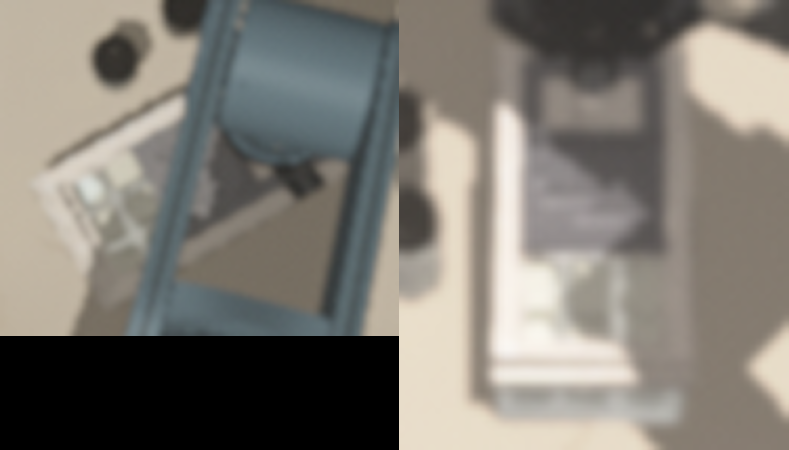

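In the side view, the shut fingertip at (597,85) is laterally centred over the button (545–640 across). The top view is hidden by the arm. I'll lower gently.

Scaled: 0.01 m is 0.16, 0.006 m is 0.096.

>>> inch_along:
  motion:
    - {"tx":-0.048, "ty":-0.008, "tz":0.16, "jaw":0}
    - {"tz":0.16, "jaw":0}
    - {"tz":0.096, "jaw":0}
    - {"jaw":0}

```text
clock: 3.95
position: [0.5412, -0.0247, 0.2628]
orientation: [[-0.501, 0.865, -0.002], [0.865, 0.501, 0.0], [0.001, -0.001, -1.0]]
contact_force: [-0.4, 0.3, -0.6]
finger_gap: 0.001
finger_force: 0.0
```

>>> inch_along:
  motion:
    - {"tz":0.064, "jaw":0}
    - {"jaw":0}

```text
clock: 4.2
position: [0.5415, -0.0247, 0.2595]
orientation: [[-0.501, 0.865, -0.0], [0.865, 0.501, 0.0], [0.0, -0.0, -1.0]]
contact_force: [-0.3, -0.2, 0.9]
finger_gap: 0.0
finger_force: 0.0
```

>>> inch_along:
  motion:
    - {"tz":0.048, "jaw":0}
    - {"jaw":0}

```text
clock: 4.45
position: [0.5417, -0.0247, 0.257]
orientation: [[-0.501, 0.865, 0.001], [0.865, 0.501, -0.0], [-0.001, 0.001, -1.0]]
contact_force: [-0.1, 0.1, 3.1]
finger_gap: -0.001
finger_force: 1.6
```

Contact came at z 0.257–0.258, as predicted, with about 3 N on the button. Now I'll press it down.

Scaled: 0.003 m is 0.048.

>>> inch_along:
  motion:
    - {"tz":0.048, "jaw":0}
    - {"jaw":0}

```text
clock: 4.7
position: [0.5417, -0.0247, 0.2539]
orientation: [[-0.501, 0.865, 0.001], [0.865, 0.501, -0.0], [-0.001, 0.001, -1.0]]
contact_force: [0.3, -0.2, 4.8]
finger_gap: -0.0
finger_force: 2.3
```

>>> inch_along:
  motion:
    - {"tz":0.048, "jaw":0}
    - {"jaw":0}

```text
clock: 4.95
position: [0.5417, -0.0247, 0.251]
orientation: [[-0.501, 0.865, 0.001], [0.865, 0.501, -0.0], [-0.001, 0.001, -1.0]]
contact_force: [-1.0, -0.4, 6.3]
finger_gap: 0.003
finger_force: 2.9
```

>>> inch_along:
  motion:
    - {"tz":0.032, "jaw":0}
    - {"jaw":0}
    - {"jaw":0}

```text
clock: 5.32
position: [0.5417, -0.0247, 0.2492]
orientation: [[-0.501, 0.865, 0.001], [0.865, 0.501, -0.0], [-0.001, 0.001, -1.0]]
contact_force: [-0.2, 1.4, 6.8]
finger_gap: 0.004
finger_force: 3.3
```

The force follows the spring (6.8 N is about 8.5 mm pressed). Next I'll slide along box +x towards the ridge while keeping the catch down.

Scaled: 0.003 m is 0.048.

>>> inch_along:
  motion:
    - {"tx":0.048, "jaw":0}
    - {"tx":0.048, "jaw":0}
    - {"jaw":0}

```text
clock: 5.7
position: [0.5396, -0.0203, 0.2499]
orientation: [[-0.501, 0.865, 0.004], [0.865, 0.501, -0.002], [-0.004, 0.003, -1.0]]
contact_force: [1.5, -3.9, 7.0]
finger_gap: 0.004
finger_force: 3.3
```

>>> inch_along:
  motion:
    - {"tx":0.048, "jaw":0}
    - {"tx":0.048, "jaw":0}
    - {"jaw":0}

```text
clock: 6.08
position: [0.5368, -0.0151, 0.25]
orientation: [[-0.501, 0.865, 0.005], [0.865, 0.501, -0.002], [-0.004, 0.003, -1.0]]
contact_force: [2.1, -2.0, 7.0]
finger_gap: -0.003
finger_force: 3.3
```

>>> inch_along:
  motion:
    - {"tx":0.048, "jaw":0}
    - {"tx":0.048, "jaw":0}
    - {"jaw":0}

```text
clock: 6.45
position: [0.534, -0.0102, 0.25]
orientation: [[-0.501, 0.865, 0.005], [0.865, 0.501, -0.003], [-0.005, 0.003, -1.0]]
contact_force: [2.3, -3.9, 6.5]
finger_gap: -0.0
finger_force: 3.6
```

Scaled: 0.003 m is 0.048.

>>> inch_along:
  motion:
    - {"tx":0.048, "jaw":0}
    - {"tx":0.048, "jaw":0}
    - {"jaw":0}

```text
clock: 6.82
position: [0.531, -0.005, 0.2501]
orientation: [[-0.501, 0.865, 0.005], [0.865, 0.501, -0.003], [-0.005, 0.003, -1.0]]
contact_force: [2.6, -5.1, 6.1]
finger_gap: 0.001
finger_force: 3.5
```

```bash
python3 - <<'E'
from h import *
a=env.grab_frame('top')[165:245,285:380,::-1]; b=env.grab_frame('side')[150:225,300:365,::-1]
a=cv2.resize(a,None,fx=4.2,fy=4.2,interpolation=cv2.INTER_CUBIC); b=cv2.resize(b,None,fx=6,fy=6,interpolation=cv2.INTER_CUBIC)
o=np.zeros((450,789,3),np.uint8); o[:336,:399]=a;o[:,399:]=b
cv2.imwrite('pics/z3.png',o)
E
```

```text
(no output)
```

View pics/z3.png

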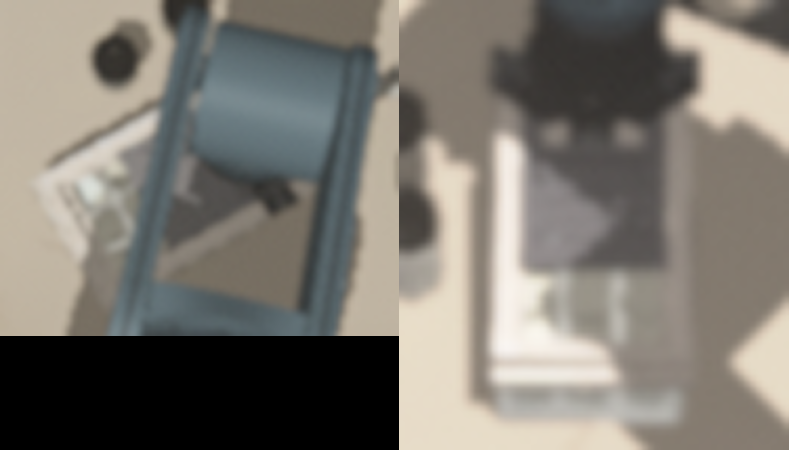

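In the side crop the hatch's front edge moved from row 252 to 270, about 13 mm, so the bar is over the catch and the box hasn't moved. I'll raise the fingertip a little off the deck, still below the ridge top, and push on.

Scaled: 0.004 m is 0.064, -0.003 m is -0.048.

>>> inch_along:
  motion:
    - {"tx":0.048, "tz":-0.032, "jaw":0}
    - {"tx":0.048, "tz":-0.048, "jaw":0}
    - {"tx":0.064, "tz":-0.032, "jaw":0}
    - {"jaw":0}

```text
clock: 7.42
position: [0.525, 0.0043, 0.2556]
orientation: [[-0.501, 0.865, 0.001], [0.865, 0.501, -0.001], [-0.002, 0.001, -1.0]]
contact_force: [2.7, -2.9, -0.6]
finger_gap: 0.0
finger_force: 2.2
```

>>> inch_along:
  motion:
    - {"tx":0.08, "jaw":0}
    - {"tx":0.08, "jaw":0}
    - {"tx":0.08, "jaw":0}
    - {"jaw":0}

```text
clock: 7.92
position: [0.5172, 0.0176, 0.2556]
orientation: [[-0.501, 0.865, 0.001], [0.865, 0.501, -0.0], [-0.0, 0.0, -1.0]]
contact_force: [2.4, -2.4, -2.5]
finger_gap: 0.001
finger_force: 1.6
```

>>> inch_along:
  motion:
    - {"tx":0.08, "jaw":0}
    - {"tx":0.08, "jaw":0}
    - {"jaw":0}

```text
clock: 8.3
position: [0.5121, 0.0264, 0.2556]
orientation: [[-0.501, 0.865, 0.0], [0.865, 0.501, 0.0], [-0.0, 0.0, -1.0]]
contact_force: [3.0, -1.2, -1.5]
finger_gap: -0.003
finger_force: 1.5
```

Scaled: 0.003 m is 0.048.

>>> inch_along:
  motion:
    - {"tx":0.048, "jaw":0}
    - {"tx":0.048, "jaw":0}
    - {"jaw":0}

```text
clock: 8.68
position: [0.5091, 0.0315, 0.2556]
orientation: [[-0.501, 0.865, 0.0], [0.865, 0.501, 0.0], [-0.0, 0.0, -1.0]]
contact_force: [3.6, -3.3, -2.5]
finger_gap: -0.0
finger_force: 1.8
```

>>> inch_along:
  motion:
    - {"tx":0.032, "jaw":0}
    - {"jaw":0}

```text
clock: 8.93
position: [0.5081, 0.0332, 0.2557]
orientation: [[-0.501, 0.865, 0.0], [0.865, 0.501, 0.0], [-0.0, 0.0, -1.0]]
contact_force: [4.2, -3.3, -3.1]
finger_gap: -0.002
finger_force: 2.1
```

>>> inch_along:
  motion:
    - {"tx":0.032, "jaw":0}
    - {"jaw":0}

```text
clock: 9.18
position: [0.5064, 0.0354, 0.2557]
orientation: [[-0.501, 0.865, -0.001], [0.865, 0.501, 0.001], [0.001, -0.001, -1.0]]
contact_force: [0.6, -0.6, -0.6]
finger_gap: -0.001
finger_force: 0.4
```

>>> inch_along:
  motion:
    - {"tx":0.024, "jaw":0}
    - {"jaw":0}

```text
clock: 9.43
position: [0.5058, 0.0365, 0.2556]
orientation: [[-0.501, 0.865, -0.001], [0.865, 0.501, 0.0], [0.001, -0.001, -1.0]]
contact_force: [0.6, -0.6, 0.1]
finger_gap: 0.001
finger_force: 0.1
```

The force dropped to nearly zero, which suggests the catch sprang up. I'll push gently to the end stop to make sure.

Scaled: 0.0015 m is 0.024.

>>> inch_along:
  motion:
    - {"tx":0.024, "jaw":0}
    - {"jaw":0}

```text
clock: 9.68
position: [0.5055, 0.0372, 0.2557]
orientation: [[-0.501, 0.865, 0.0], [0.865, 0.501, -0.001], [-0.001, -0.0, -1.0]]
contact_force: [1.1, -5.2, -0.6]
finger_gap: 0.0
finger_force: 2.4
```

>>> inch_along:
  motion:
    - {"tx":0.024, "jaw":0}
    - {"jaw":0}

```text
clock: 9.93
position: [0.5052, 0.0377, 0.2557]
orientation: [[-0.502, 0.865, 0.001], [0.865, 0.502, -0.003], [-0.003, -0.0, -1.0]]
contact_force: [2.3, -9.3, -3.2]
finger_gap: 0.004
finger_force: 4.6
```

>>> inch_along:
  motion:
    - {"tx":0.016, "jaw":0}
    - {"jaw":0}

```text
clock: 10.18
position: [0.5049, 0.0383, 0.2558]
orientation: [[-0.501, 0.865, 0.002], [0.865, 0.501, -0.003], [-0.004, 0.0, -1.0]]
contact_force: [2.9, -9.9, -3.5]
finger_gap: -0.003
finger_force: 5.2
```

The force is up to 10 N, so the hatch is at the end stop. I'll back off slightly, go straight up, and retreat so the cameras can see.

Scaled: -0.05 m is -0.8, -0.04 m is -0.64.

>>> inch_along:
  motion:
    - {"tx":-0.08, "jaw":0}
    - {"tx":-0.048, "jaw":0}
    - {"tz":-0.32, "jaw":0}
    - {"tz":-0.64, "jaw":0}
    - {"tz":-0.8, "jaw":0}
    - {"tz":-0.64, "jaw":0}
    - {"jaw":0}

```text
clock: 11.05
position: [0.5088, 0.0331, 0.4093]
orientation: [[-0.502, 0.865, 0.007], [0.865, 0.502, -0.0], [-0.004, 0.006, -1.0]]
contact_force: [-0.5, 0.3, -0.6]
finger_gap: 0.001
finger_force: 0.0
```

>>> inch_along:
  motion:
    - {"tx":0.8, "ty":-0.16, "jaw":0}
    - {"tx":0.8, "ty":-0.16, "jaw":0}
    - {"tx":0.8, "ty":-0.16, "jaw":0}
    - {"tx":0.8, "ty":-0.16, "jaw":0}
    - {"tx":0.8, "ty":-0.16, "jaw":0}
    - {"tx":0.8, "ty":-0.16, "jaw":0}
    - {"jaw":0}
    - {"jaw":0}

```text
clock: 12.05
position: [0.3058, 0.2623, 0.405]
orientation: [[-0.502, 0.865, -0.001], [0.865, 0.502, -0.001], [-0.0, -0.001, -1.0]]
contact_force: [0.5, 0.8, 0.3]
finger_gap: 0.002
finger_force: 0.0
```

```bash
python3 - <<'E'
from h import *
a=env.grab_frame('top')[165:245,285:380,::-1]; b=env.grab_frame('side')[150:225,300:365,::-1]
a=cv2.resize(a,None,fx=4.2,fy=4.2,interpolation=cv2.INTER_CUBIC); b=cv2.resize(b,None,fx=6,fy=6,interpolation=cv2.INTER_CUBIC)
o=np.zeros((450,789,3),np.uint8); o[:336,:399]=a;o[:,399:]=b
cv2.imwrite('pics/z4.png',o)
E
```

```text
(no output)
```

View pics/z4.png

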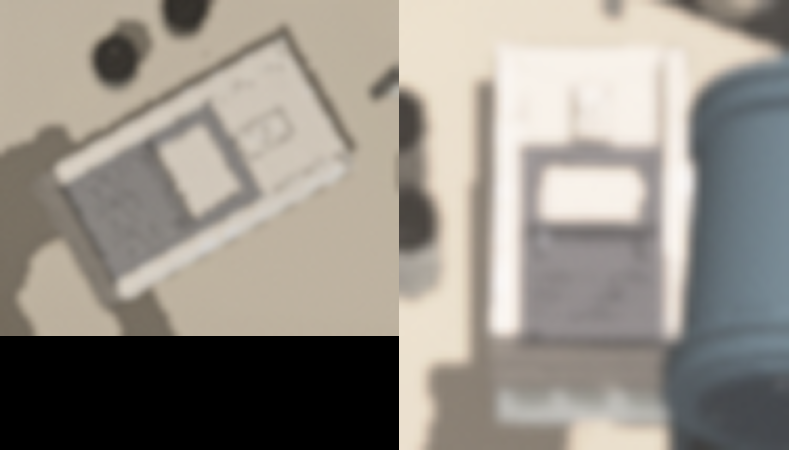

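The hatch is shut over the mouth: its rear edge in the side crop moved from row 60 to 148, about 62 mm. The whole button shows behind it at (590,110), the box hasn't moved and the robot is clear.

```bash
python3 -c "
from plant import env
print(env.close_job())"
```

```text
the job is handed in; nothing more can be done
None
```

The job is handed in: the hatch is at its end stop with the catch showing clear behind it, the box and shakers look unmoved in the close-ups, and the arm is clear; the hand-in returned no verdict.

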